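# Hold a spring clip gaping around the dosing card

## Task

Slide the grey cover of the white organiser tray fully to the left, take the green spring clip out of the right-hand compartment by its two levers, and squeeze them fully together so that its jaws spread wide. Bring the gaping clip to the upright yellow dosing card so that the card's right-hand edge stands well in between the two jaws, about half-way up the card, with the clip touching neither the card nor its stand, so that I can slip a new sheet in. Finish while still holding the clip squeezed open there, and leave the other things on the ledge where they are.

Things in the scene. Friction and masses are not known exactly. Their poses are not given: they have to be found in the camera images.
- tray: White plastic organiser tray fixed to the ledge, 170 (x) x 275 (y) x 50 mm high, origin at the centre of its underside, y to the left along its length. Two equal compartments side by side along y, each 160 (x) x 130 mm (y) inside, floor 5 mm thick, walls 5 mm. The grey cover slides along y; the clip lies in the right-hand (-y) compartment, whose centre is at y = -68 mm.
- cover (a joint): Slide of the grey cover (159 x 136 x 4 mm, its top 46 mm above the ledge) along the tray's +y: 0 = wholly over the right-hand compartment, 0.132 m = fully open, wholly over the left-hand compartment. It moves with about 1 N of friction, damping 4 N s/m, and stays where it is left.
- cover_bar (a point): Centre of the black grip bar on top of the cover, which moves with the cover: 60 mm along the tray's x, 12 mm thick along the slide (tray's y), 24 mm high, centre 58 mm above the ledge (46 to 70 mm). Axes as the tray.
- clip_mid (a point): Centre of the green spring clip: on its upright steel hinge pin, half-way up. The clip lies on its side like a big clothes peg, 32 mm high, on the compartment floor (centre starts 21 mm above the ledge). Own +y: its two jaws, reaching 49 mm from the pin. Own -y: its two levers, reaching 42 mm at rest, 47 mm squeezed. Own z up.
- clip: The same clip, 55 g; origin on the pin at its underside, axes as point clip_mid. At rest the jaw tips touch and the levers splay: outer faces 46 mm apart at their ends (y = -42 mm), 36 mm apart at y = -24 mm. Squeezed together along the clip's x, the levers turn parallel, 22 mm apart outside, and stop there.
- jaw (a joint): Angle of each half of the clip (both turn alike): 0 = closed, 0.27 rad = fully squeezed; the jaw tips then gape 27 mm (inner faces 13 mm either side of the clip's y axis at the tips, 10 mm at 20 mm from the pin). A spring closes it: squeezing at y = -32 mm takes about 3 N per lever to start, 6 N to open fully; grip with 15 N or more.
- card_stand: Dosing card stand fixed to the ledge: rigid yellow card 4 mm thick (x), 100 mm wide (y from -50 to +50 mm), upright from 14 to 115 mm above the ledge, in an aluminium foot 60 (x) x 70 mm (y from -23 to +47 mm), 15 mm high. Origin on the ledge under the card's middle.
- card_edge (a point): Middle of the card's free right-hand vertical edge (the stand's y = -50 mm), 65 mm above the ledge; axes as the stand: the card runs from here along +y, its faces look along +-x.
- spray: Orange spray bottle with white head, 72 mm wide, 202 mm high, standing at the back; origin under its centre. Leave alone.
- canister: Aluminium canister with dark twist cap, 58 mm wide, 105 mm high, at the back; origin under its centre. Leave alone.
- jar: Glass jar with blue cap, 76 mm wide, 120 mm high, at the back; origin under its centre. Leave alone.
- tab_box: Cardboard box 70 x 110 x 130 mm high at the back left; origin under its centre. Leave alone.
- brush: Hand brush lying on the ledge at the right, origin under its middle. Leave alone.
Not all that is in view belongs to the job. Leave any purple look-alike of the card_stand alone.

How it is judged:
By the outcome, as a careful person would: the job done as asked, in the order asked, and still so for the second after the job is handed in, while the arm keeps its last pose, push and grip.
It also fails if it takes over 51 s, if anything falls off the work surface, if the arm or the gripper's body presses on something with over 40 N, if the wrist force passes 120 N, or if a joint passes its speed limit or range.

## Robot

A 6-joint arm with a two-finger parallel gripper is mounted at the origin on the work surface. World frame = base frame: x ahead of the robot, y to its left, z up, the work surface at z = 0. Lengths are in mm, angles in rad, forces in N, time in s.
With the tool pointing down it reaches from about 350 to 775 mm from the base axis. Payload 7.3 kg.
Tool frame: the origin (TCP) lies at the very end of the fingers, on their centre line; the grasp point (between the pads) lies 19 mm behind it; z points along the fingers, y is the direction in which the jaws open and shut (so a half turn about z gives the same grasp; the last joint's range is limited). The gripper opens to 92 mm and grips with 3 to 60 N. Pads are 19 mm wide; open, the fingers measure 130 mm over their backs; the gripper's body (75 mm by 190 mm) begins 47 mm behind the grasp point.
Start: joints at [-1.43, 0.342, 1.524, -0, 1.275, -0.146], TCP at [148.536, -503.569, 226.741] pointing down, gripper open.
Joint ranges: [-2.53, 2.53], [-0.77, 2.02], [0.04, 2.7], [-1, 4.14], [0.28, 2.66], [-3.11, 3.11]. Speed limits (rad/s): [2.57, 2.57, 3.14, 3.14, 3.14, 3.14].

## Interface

Orientations are given as a unit quaternion [x, y, z, w].
In Python, from bench import r gives the robot as it stands. The module is installed in compiled form; this text tells all that it offers.
- The arm moves only by the tool play_rows, never from a script. Its argument "commands" is a list that holds one entry, the list of rows, each a list of 7 numbers: the finger opening in m, from 0 to 0.0918, then the shift along the world's x, y, z in m, then the turn, a rotation vector about the world's x, y, z in degrees. A call has 1 to 12 rows; each row is the pose to reach, as a shift and turn from the pose measured when the call began; what a row does not reach only later rows make up. A row lasts 1/12 s, in which the tool goes at most 41.7 mm and 7.16 degrees, less where a joint would pass 70% of its speed; a pose out of reach is approached as far as the arm can. A call with a gripper value outside its range is refused whole. The fingers move at their own pace and stop on an object; "grip_force" is the grip in N (left out, the last holds). Time passes only in rows, so rows that repeat a pose let the fingers close. It gives the time, the measured TCP pose, the force and the opening at its end, in the units of the state.
- r.read_state(): the state, without advancing time (a new reading comes with each control period).
- r.capture(name): name is "side" or "top" or "wrist"; returns a dict with "frame" (420x560x3 uint8, red, green, blue), "fx", "fy", "cx", "cy" (pixels), "eye" and "attitude" of the camera in the world. Camera axes: x right, y down, z forward; pixel columns grow to the right and rows downward; lengths in mm; the calibration is good to about 2 mm. A picture is of the moment at which its call begins. There is no depth.
- r.close_job(): hands the job in, once; it reports no verdict.
The state is a dict: "time": time; "joint_positions": joint angles; "joint_vel": joint speeds; "effort": joint torques, N m; "tcp_pos": TCP position; "ee_rot": TCP orientation; "force": force on the tool from outside, world axes, zero at the start; "wrist_torque": the same for the moment, N m; "opening": finger opening in mm.
Only numpy, scipy, OpenCV 4.12 (cv2) and the standard library are available. Lean on these libraries where they do the work, as an engineer would, in place of code of your own. Each camera call takes 0.05 s, during which the arm holds its last target.

## Working session

There is one attempt and no reset: what is moved stays moved. The work goes in short steps, Python scripts to look and compute and a tool call to move; the robot and the scene stay as the last step left them, time stands still between calls to the robot, and variables do not carry over. Pictures are saved under pics/ and viewed, and the job is handed in when it is done.

Besides the shell and the picture viewer there is one more tool, called after "Request:" as name([rows], argument=value, ...), one row to a line, values as JSON. play_rows: Moves the arm, as the interface text tells. Its arguments: {"type":"object","properties":{"commands":{"type":"array"},"grip_force":{"type":"number"}},"required":["commands"]}

```bash
mkdir -p pics
cat > h.py <<'E'
import numpy as np, cv2
from bench import r
from scipy.spatial.transform import Rotation as R
def cap(n,fn):
    c=r.capture(n); cv2.imwrite('pics/'+fn+'.png',cv2.cvtColor(c['frame'],cv2.COLOR_RGB2BGR))
    np.savez('pics/'+fn+'.npz',**{k:np.array(v) for k,v in c.items()}); return c
def load(fn): 
    d=np.load('pics/'+fn+'.npz'); return {k:d[k] for k in d}
def att(c):
    a=np.array(c['attitude'],float); return R.from_quat(a).as_matrix() if a.size==4 else a
def ray(c,u,v):
    d=att(c)@np.array([(u-c['cx'])/c['fx'],(v-c['cy'])/c['fy'],1.]); return np.array(c['eye'],float),d/np.linalg.norm(d)
def onz(c,u,v,z):
    o,d=ray(c,u,v); return o+d*(z-o[2])/d[2]
def proj(c,p):
    q=att(c).T@(np.array(p,float)-c['eye']); return c['cx']+c['fx']*q[0]/q[2], c['cy']+c['fy']*q[1]/q[2]
def two(c1,p1,c2,p2):
    o1,d1=ray(c1,*p1);o2,d2=ray(c2,*p2)
    t=np.linalg.lstsq(np.stack([d1,-d2],1),o2-o1,rcond=None)[0]
    a=o1+t[0]*d1;b=o2+t[1]*d2; return (a+b)/2,np.linalg.norm(a-b)
E
python3 - <<'E'
from h import *
for n in ['side','top','wrist']:
    c=cap(n,n+'0'); print(n,c['eye'],c['attitude'],c['fx'],c['cx'],c['cy'])
print(r.read_state())
E
```

```text
side [ 453.07804979 -648.73276998  800.27681685] [ 0.92642412 -0.09025942  0.03967577 -0.363342  ] 388.0320617034577 280.86522946199 208.80394426642053
top [4.53705100e+02 3.80848837e-01 1.23113294e+03] [ 0.70582199 -0.70571729  0.04024381 -0.04646355] 393.8329523213956 278.8980487219758 210.2810536066643
wrist [ 220.65320625 -483.04255461  383.76129869] [ 0.79296868 -0.59341427 -0.08343497  0.10999449] 301.6849595983033 282.43023683104576 210.512658036707
{'time': 0.15, 'joint_positions': array([-1.42999766e+00,  3.42545881e-01,  1.52482062e+00, -3.02002381e-05,
        1.27540116e+00, -1.45988401e-01]), 'joint_vel': array([ 0.00041083, -0.00151831, -0.00446374, -0.00057584,  0.00150596,
       -0.00015184]), 'effort': array([ 9.18767582e-04, -4.31469691e+01, -2.44353426e+01,  7.17780646e-02,
        5.37951803e-02, -8.08180744e-05]), 'tcp_pos': array([ 148.48092974, -503.2339031 ,  226.20529347]), 'ee_rot': array([ 9.89735951e-01,  1.42906970e-01, -1.29189587e-05, -5.87541198e-04]), 'force': array([-0.0858671 , -0.62739162,  0.42573999]), 'wrist_torque': array([ 0.02602038, -0.01337744,  0.0409731 ]), 'opening': 91.88539614213673}
```

View pics/side0.png

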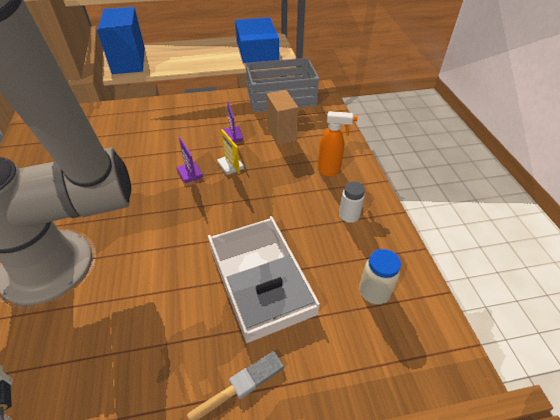

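View pics/top0.png

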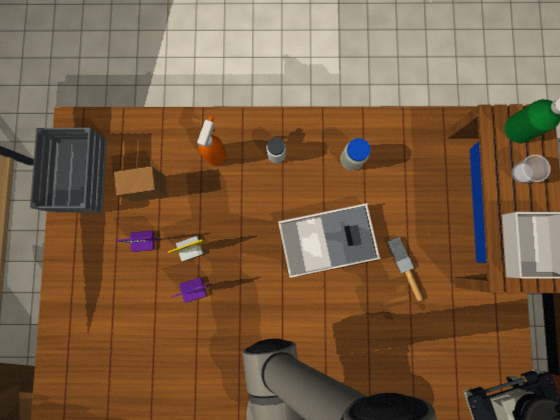

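View pics/wrist0.png

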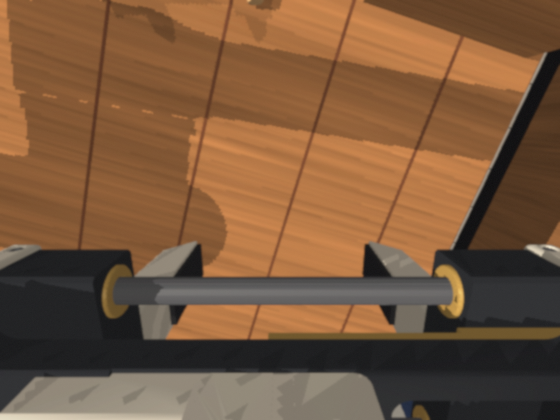

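The candidates for the stand, in the top view, are yellow at (187,247), purple at (142,241) and purple at (192,291). The yellow one fits the description. I'll enlarge the crops to confirm and to measure.

Run:
```python
from h import *
t=cv2.imread('pics/top0.png'); s=cv2.imread('pics/side0.png')
a=cv2.resize(t[195:285,270:390],None,fx=5,fy=5,interpolation=cv2.INTER_CUBIC)
cv2.imwrite('pics/a.png',a)
b=cv2.resize(t[215:315,110:230],None,fx=4,fy=4,interpolation=cv2.INTER_CUBIC)
d=cv2.resize(s[90:190,160:250],None,fx=4,fy=4,interpolation=cv2.INTER_CUBIC)
cv2.imwrite('pics/b.png',np.hstack([cv2.resize(b,(400,400)),cv2.resize(d,(360,400))]))
for n in ['top0','side0']:
    c=load(n);f=cv2.cvtColor(c['frame'],cv2.COLOR_RGB2HSV)
    m=cv2.inRange(f,(24,150,120),(34,255,255)); k,l,st,ce=cv2.connectedComponentsWithStats(m)
    for i in range(1,k):
        if st[i,4]>20:
            pts=np.argwhere(l==i)[:,::-1]; print(n,'yellow',st[i],ce[i],cv2.minAreaRect(pts.astype(np.float32)))
    g=cv2.cvtColor(c['frame'],cv2.COLOR_RGB2GRAY)
```

```text
top0 yellow [169 240  33  13  58] [186.05172414 245.36206897] ((184.8675079345703, 245.6213836669922), (1.934909701347351, 34.167667388916016), 70.70995330810547)
side0 yellow [222 130  18  43 142] [232.61971831 151.09859155] ((232.50534057617188, 150.21707153320312), (44.86056137084961, 9.186869621276855), 72.6459732055664)
```

View pics/a.png

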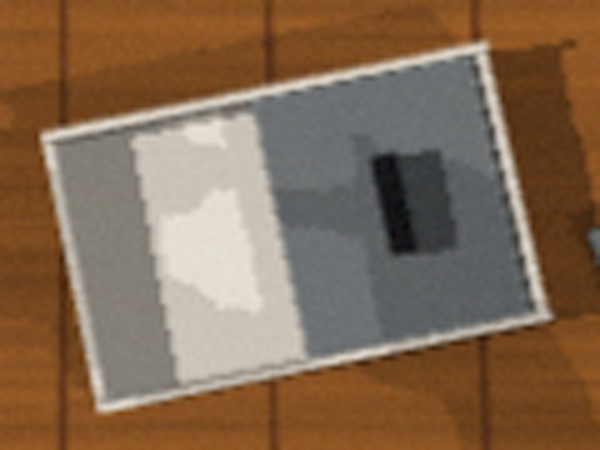

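View pics/b.png

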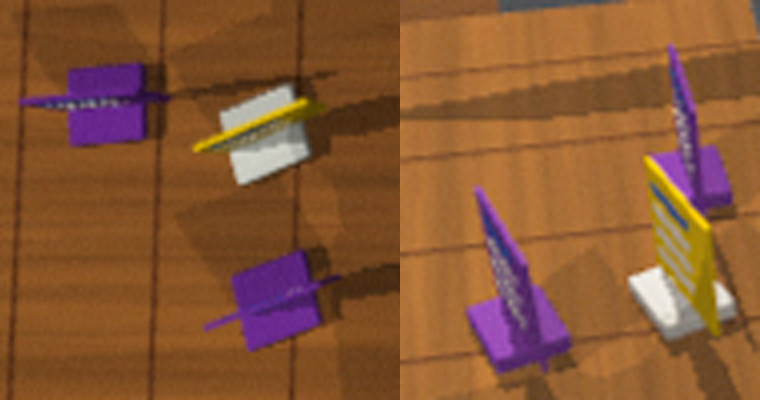

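Run:
```python
from h import *
c=load('top0'); s=load('side0')
off=lambda x,y:(270+x/5-.4,195+y/5-.4)
P=[onz(c,*off(*p),50) for p in [(45,132),(487,45),(550,318),(100,410)]]
for p in P: print(p.round(1))
print('ctr',np.mean(P,0).round(1)); 
for a,b in [(1,0),(2,3),(3,0),(2,1)]:
    d=P[b]-P[a]; print(np.linalg.norm(d).round(1),np.degrees(np.arctan2(d[1],d[0])).round(1))
for nm,c in (('t',c),('s',s)):
    g=c['frame'].max(2); m=(g<45).astype(np.uint8); 
    k,l,st,ce=cv2.connectedComponentsWithStats(m)
    for i in range(1,k):
        if 40<st[i,4]<900: print(nm,st[i],ce[i], onz(c,*ce[i],58).round(1))
t=load('top0')
# card ends, top edge z=115
b=lambda x,y:(110+x/(400/120)-.4,215+y*100/400-.4)
E0=b(197,150);E1=b(322,104)
for e in (E0,E1): print('card',e,onz(t,*e,115).round(1))
b2=lambda x,y:(160+(x-400)/4-.4,90+y/4-.4)
for q in [(648,158),(710,232)]:
    print(b2(*q),onz(s,*b2(*q),115).round(1))
print('low edge',onz(s,*b2(716,333),14).round(1))
```

```text
[566.8  11.7  50. ]
[ 619.6 -255.4   50. ]
[ 455.8 -288.4   50. ]
[401.6 -21.   50. ]
ctr [ 511.  -138.3   50. ]
272.3 101.2
272.9 101.5
168.5 11.2
167.1 11.4
t [ 90 129   4  23  48] [ 91.375 139.875] [817.3 589.   58. ]
t [ 33 130  27  76 799] [ 43.99249061 168.60325407] [727.1 729.1  58. ]
t [  0 146  34  19 243] [ 15.65843621 155.64197531] [767.8 819.6  58. ]
t [ 88 153   4  31  63] [ 89.6031746  167.33333333] [730.8 589.3  58. ]
t [ 93 172   4  29  54] [ 94.27777778 186.01851852] [672.8 571.6  58. ]
t [345 226   8  20  94] [348.40425532 235.43617021] [ 522.9 -196.    58. ]
t [245 339  50  14 458] [268.98253275 345.63973799] [205.6  39.1  58. ]
t [  0 369  18  23 129] [  6.76744186 379.78294574] [109.1 790.6  58. ]
t [ 19 374  15  17 117] [ 25.81196581 383.02564103] [100.4 735.   58. ]
t [  0 402  19  18 139] [ 11.95683453 413.83453237] [ 16.7 767.9  58. ]
s [  0   0  21  21 217] [9.23502304 8.91705069] [-457.9 1598.    58. ]
s [116 162  15  40 274] [124.20072993 180.56569343] [186.3 213.7  58. ]
s [ 86 164  25  22  70] [101.31428571 177.28571429] [122.5 239.6  58. ]
s [ 26 223  24  24  95] [ 39.2        234.88421053] [-2.5 52.2 58. ]
s [257 278  25  16 184] [268.9673913  286.14673913] [ 522.7 -197.    58. ]
s [  0 381  11  27 186] [  5.58602151 393.33333333] [  18.1 -325.2   58. ]
card (168.7, 252.1) [472.4 321.6 115. ]
card (206.2, 240.6) [504.9 216.2 115. ]
(221.6, 129.1) [473.6 324.3 115. ]
(237.1, 147.6) [508.1 228.3 115. ]
low edge [506.  235.4  14. ]
```

The yellow stand at (187,247) is confirmed as the white-footed one with the yellow card. The tray centre is near (511,-138) with yaw 11.3°. The bar is near (523,-196.5). I'll move above the bar first.

Request:
play_rows([
  [[0.0918,0.1,0.08,-0.02,0,0,-5.1],[0.0918,0.2,0.16,-0.04,0,0,-5.1],[0.0918,0.3745,0.307,-0.08,0,0,-5.1],[0.0918,0.3745,0.307,-0.08,0,0,-5.1],[0.0918,0.3745,0.307,-0.08,0,0,-5.1],[0.0918,0.3745,0.307,-0.08,0,0,-5.1],[0.0918,0.3745,0.307,-0.08,0,0,-5.1],[0.0918,0.3745,0.307,-0.08,0,0,-5.1],[0.05,0.3745,0.307,-0.08,0,0,-5.1],[0.05,0.3745,0.307,-0.08,0,0,-5.1],[0.05,0.3745,0.307,-0.08,0,0,-5.1],[0.05,0.3745,0.307,-0.08,0,0,-5.1]],
], grip_force=10)

```text
time: 1.15
tcp_pos: [524.7, -193.7, 145.4]
ee_rot: [0.995, 0.099, -0.0, -0.001]
force: [0.1, -0.1, 0.2]
opening: 69.6
```

Run:
```python
from h import *
c=cap('wrist','w1'); s=r.read_state(); print(s['tcp_pos'],s['ee_rot'],s['opening'],s['force'])
print(proj(c,(523,-196.5,70)), [tuple(np.round(proj(c,p))) for p in [(566.8,11.7,50),(619.6,-255.4,50),(455.8,-288.4,50),(401.6,-21,50)]])
```

```text
[ 527.66091249 -190.52353344  144.47786103] [ 9.94939499e-01  1.00455565e-01  7.45934117e-04 -1.87496299e-03] 65.87387656637885 [ 1.36852832  3.36114289 -0.54846399]
(np.float64(284.7981594064485), np.float64(223.41339832285885)) [(np.float64(41.0), np.float64(116.0)), (np.float64(381.0), np.float64(117.0)), (np.float64(365.0), np.float64(301.0)), (np.float64(79.0), np.float64(301.0))]
```

View pics/w1.png

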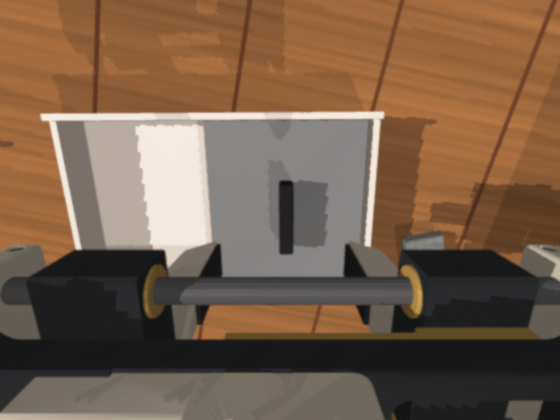

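Request:
play_rows([
  [[0.05,-0.004,-0.006,-0.03,0,0,0],[0.05,-0.004,-0.006,-0.05,0,0,0],[0.05,-0.004,-0.006,-0.07,0,0,0],[0.05,-0.004,-0.006,-0.09,0,0,0],[0.05,-0.004,-0.006,-0.09,0,0,0],[0.05,-0.004,-0.006,-0.09,0,0,0],[0.05,-0.004,-0.006,-0.09,0,0,0]],
])

```text
time: 1.78
tcp_pos: [524.2, -196.9, 55.4]
ee_rot: [0.995, 0.1, 0.001, -0.002]
force: [0.2, 0.2, 0.1]
opening: 49.8
```

Run:
```python
from h import *
s=r.read_state(); print(s['tcp_pos'],R.from_quat(s['ee_rot']).as_matrix().round(3).tolist(),s['opening'],s['force'])
```

```text
[ 524.16962272 -196.88846823   55.40543689] [[0.98, 0.2, 0.002], [0.2, -0.98, 0.003], [0.003, -0.003, -1.0]] 49.80226641835267 [0.15074572 0.20343444 0.14796311]
```

Request:
play_rows([
  [[0.0,0,0,0,0,0,0],[0.0,0,0,0,0,0,0],[0.0,0,0,0,0,0,0],[0.0,0,0,0,0,0,0],[0.0,0,0,0,0,0,0],[0.0,0,0,0,0,0,0]],
], grip_force=10)

```text
time: 2.28
tcp_pos: [524.2, -196.9, 55.6]
ee_rot: [0.995, 0.1, 0.001, -0.001]
force: [-0.1, 0.6, -0.1]
opening: 15.0
```

Request:
play_rows([
  [[0.0,0,0,0,0,0,0],[0.0,-0.0025,0.012,0,0,0,0],[0.0,-0.005,0.024,0,0,0,0],[0.0,-0.007,0.036,0,0,0,0],[0.0,-0.0095,0.048,0,0,0,0],[0.0,-0.012,0.06,0,0,0,0],[0.0,-0.0145,0.072,0,0,0,0],[0.0,-0.017,0.084,0,0,0,0],[0.0,-0.019,0.096,0,0,0,0],[0.0,-0.0215,0.108,0,0,0,0],[0.0,-0.0235,0.1177,0,0,0,0],[0.0,-0.0235,0.1177,0,0,0,0]],
])

```text
time: 3.28
tcp_pos: [499.4, -76.8, 55.6]
ee_rot: [0.995, 0.101, 0.0, -0.002]
force: [-5.8, -0.6, 3.8]
opening: 12.1
```

Run:
```python
from h import *
s=r.read_state(); print(s['tcp_pos'],s['opening'],s['force'])
```

```text
[499.35128404 -76.76721987  55.56135282] 12.115005525258352 [-5.76173483 -0.60547071  3.81107926]
```

Request:
play_rows([
  [[0.0,-0.0005,0.003,0,0,0,0],[0.0,-0.001,0.006,0,0,0,0],[0.0,-0.0015,0.008,0,0,0,0],[0.0,-0.002,0.0105,0,0,0,0],[0.0,-0.002,0.0105,0,0,0,0]],
])

```text
time: 3.7
tcp_pos: [498.0, -69.8, 55.6]
ee_rot: [0.995, 0.102, 0.001, 0.001]
force: [-4.4, -21.6, -3.9]
opening: 23.5
```

Run:
```python
from h import *
s=r.read_state(); print(s['tcp_pos'],s['opening'],s['force'])
cap('wrist','w2'); c=cap('top','t2')
t=cv2.imread('pics/top0.png');t=cv2.imread('pics/t2.png')
cv2.imwrite('pics/a2.png',cv2.resize(t[185:295,260:400],None,fx=5,fy=5,interpolation=cv2.INTER_CUBIC))
```

```text
[497.99576889 -69.80612407  55.59159843] 23.517322270560065 [ -4.4423821  -21.64159684  -3.92056102]
```

View pics/a2.png

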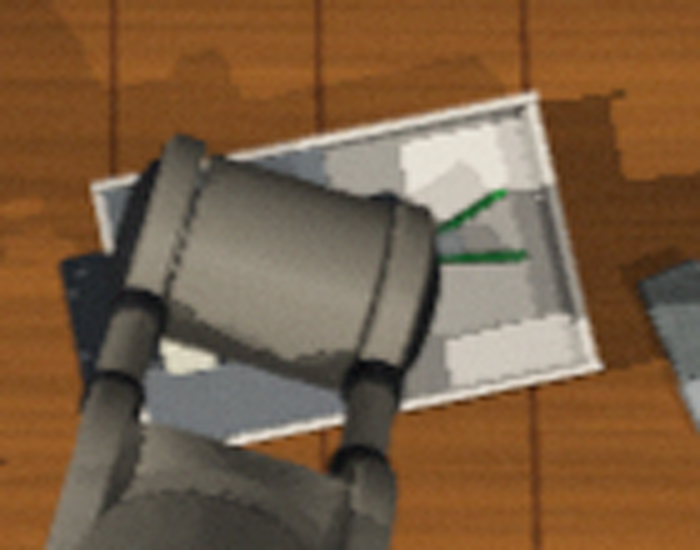

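View pics/w2.png

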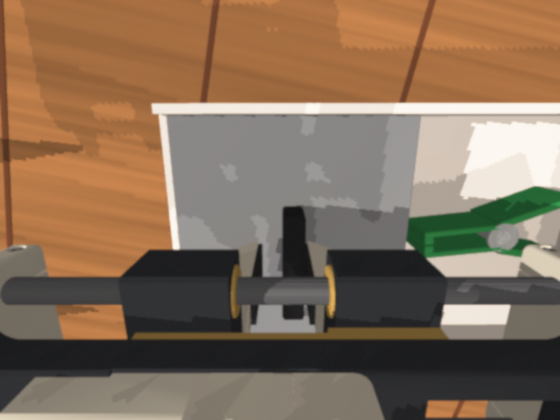

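Request:
play_rows([
  [[0.06,0.0,-0.004,0,0,0,0],[0.06,0.0,-0.004,0,0,0,0],[0.06,0.0,-0.004,0.0,0,0,0],[0.06,0.0,-0.004,0.04,0,0,0],[0.06,0.0,-0.004,0.08,0,0,0],[0.06,0,-0.04,0.12,0,0,0],[0.06,0,-0.08,0.15,0,0,0],[0.06,-0.02,-0.12,0.15,0,0,0],[0.06,-0.02,-0.13,0.15,0,0,0],[0.06,-0.02,-0.13,0.15,0,0,0],[0.06,-0.02,-0.13,0.15,0,0,0]],
])

```text
time: 4.72
tcp_pos: [478.1, -200.7, 205.8]
ee_rot: [0.995, 0.1, 0.001, 0.001]
force: [-0.1, 0.8, -0.4]
opening: 59.8
```

Run:
```python
from h import *
s=r.read_state(); print(s['tcp_pos'],s['opening'],s['force'])
cap('wrist','w3'); c=cap('top','t3'); c=cap('side','s3')
for n in ('t3','s3'):
    t=cv2.imread(f'pics/{n}.png')
    cv2.imwrite(f'pics/{n}c.png',cv2.resize(t[185:340,200:400],None,fx=3.5,fy=3.5,interpolation=cv2.INTER_CUBIC))
```

```text
[ 478.11273512 -200.65822579  205.77180925] 59.786275513287556 [-0.11613809  0.759143   -0.40312202]
```

View pics/w3.png

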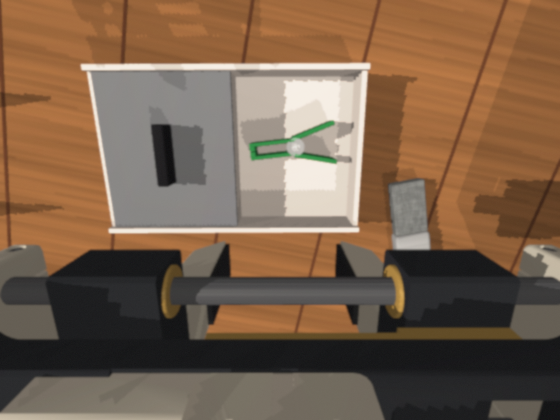

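View pics/t3c.png

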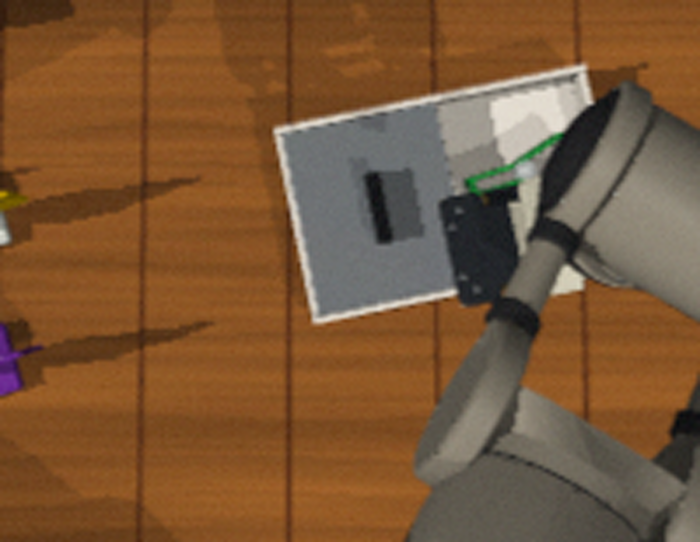

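View pics/s3c.png

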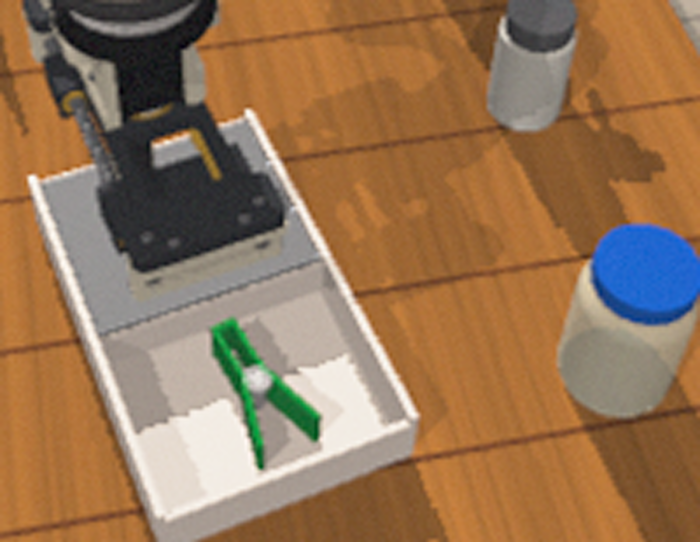

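The cover is fully left. The clip's jaws point left at wrist pixel (252,150), the pin is at (295,147) and the levers end at (332,124) and (334,160). Next I'll measure the clip.

Run:
```python
from h import *
w=load('w3');s=load('s3')
for nm,c in (('w',w),('s',s)):
    f=cv2.cvtColor(c['frame'],cv2.COLOR_RGB2HSV); m=cv2.inRange(f,(50,110,50),(80,255,255)); print(nm,m.sum()/255, cv2.boundingRect(m))
    if nm=='w':
        im=cv2.cvtColor(c['frame'],cv2.COLOR_RGB2BGR)[95:190,225:375]; cv2.imwrite('pics/wc.png',cv2.resize(im,None,fx=5,fy=5,interpolation=cv2.INTER_CUBIC))
so=lambda x,y:(200+x/3.5-.4,185+y/3.5-.4)
print('side pin top',onz(s,*so(258,376),37), 'jaw',onz(s,*so(225,322),37),'lev',onz(s,*so(250,440),37),onz(s,*so(320,420),37))
```

```text
w 588.0 (250, 122, 86, 41)
s 307.0 (261, 276, 30, 43)
side pin top [ 531.53101178 -201.03372325   37.        ] jaw [ 517.59010803 -157.01839813   37.        ] lev [ 518.46193891 -244.25994894   37.        ] [ 563.78119534 -239.1592733    37.        ]
```

View pics/wc.png

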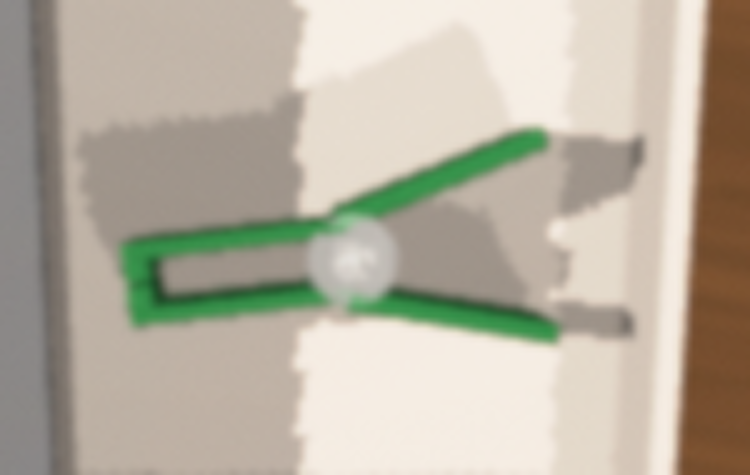

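Run:
```python
from h import *
w=load('w3');s=load('s3')
o=lambda x,y:(225+x/5-.4,95+y/5-.4)
pin=onz(w,*o(350,258),38); jt=onz(w,*o(125,284),37); l1=onz(w,*o(545,135),37); l2=onz(w,*o(557,335),37)
for p in (pin,jt,l1,l2): print(p.round(1))
for a,b in ((pin,jt),((l1+l2)/2,jt),((l1+l2)/2,pin)):
    d=b-a; print(np.degrees(np.arctan2(d[1],d[0])).round(1),np.linalg.norm(d).round(1))
print(np.linalg.norm(l1-l2))
yd=np.array([0,0]);
for ang in (104,106,108):
    a=np.radians(ang);u=np.array([np.cos(a),np.sin(a)]); print(ang,'squeeze pt',(pin[:2]-33*u).round(1))
```

```text
[ 533.3 -203.4   38. ]
[ 518.4 -157.6   37. ]
[ 565.8 -237.9   37. ]
[ 526.2 -250.5   37. ]
108.0 48.2
107.7 90.9
107.3 42.7
41.52113874130372
104 squeeze pt [ 541.3 -235.5]
106 squeeze pt [ 542.4 -235.2]
108 squeeze pt [ 543.5 -234.8]
```

Request:
play_rows([
  [[0.07,0.02,-0.01,-0.02,0,0,7],[0.07,0.03,-0.02,-0.04,0,0,14],[0.07,0.0644,-0.0323,-0.06,0,0,21],[0.07,0.0644,-0.0323,-0.08,0,0,28],[0.07,0.0644,-0.0323,-0.1,0,0,35],[0.07,0.0644,-0.0323,-0.1,0,0,42],[0.07,0.0644,-0.0323,-0.1,0,0,49],[0.07,0.0644,-0.0323,-0.1,0,0,56],[0.07,0.0644,-0.0323,-0.1,0,0,63],[0.07,0.0644,-0.0323,-0.1,0,0,70],[0.07,0.0644,-0.0323,-0.1,0,0,77],[0.07,0.0644,-0.0323,-0.1,0,0,84]],
])

```text
time: 5.87
tcp_pos: [543.0, -229.1, 104.6]
ee_rot: [0.668, 0.744, 0.001, -0.001]
force: [0.4, 0.4, 1.1]
opening: 69.9
```

Request:
play_rows([
  [[0.07,0.0,0.0,0,0,0,5],[0.07,0.0,0,0,0,0,9],[0.07,0,0,0,0,0,9],[0.07,0,0,0,0,0,9]],
], grip_force=25)

```text
time: 6.2
tcp_pos: [543.3, -227.7, 104.3]
ee_rot: [0.608, 0.794, 0.001, -0.001]
force: [-0.0, -0.1, 0.3]
opening: 70.1
```

Run:
```python
from h import *
s=r.read_state(); M=R.from_quat(s['ee_rot']).as_matrix(); print(s['tcp_pos'],M.round(3).tolist(),np.degrees(np.arctan2(M[1,0],M[0,0])),s['opening'],s['joint_positions'].round(2))
w=cap('wrist','w4'); print(proj(w,(532.5,-202.2,37)))
```

```text
[ 543.29236622 -227.71704252  104.25271735] [[-0.262, 0.965, -0.001], [0.965, 0.262, 0.002], [0.003, -0.0, -1.0]] 105.16982945125619 70.05558756952247 [-0.53  0.58  1.5   0.    1.07 -0.79]
(np.float64(275.9225829785061), np.float64(187.28395034354273))
```

View pics/w4.png

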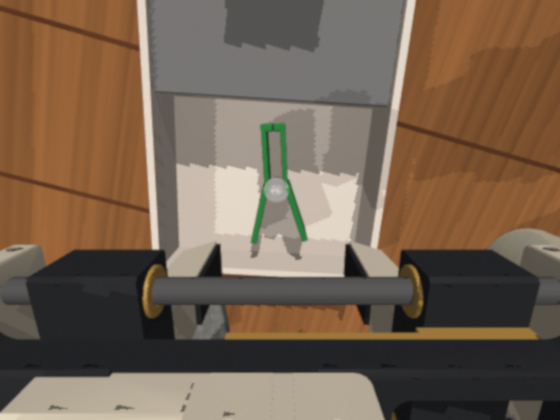

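Request:
play_rows([
  [[0.07,-0.001,-0.006,-0.02,0,0,2.5],[0.07,-0.001,-0.006,-0.045,0,0,2.5],[0.07,-0.001,-0.006,-0.065,0,0,2.5],[0.07,-0.001,-0.006,-0.08,0,0,2.5],[0.07,-0.001,-0.006,-0.09,0,0,2.5],[0.07,-0.001,-0.006,-0.0945,0,0,2.5],[0.07,-0.001,-0.006,-0.0945,0,0,2.5],[0.07,-0.001,-0.006,-0.0945,0,0,2.5],[0.07,-0.001,-0.006,-0.0945,0,0,2.5]],
])

```text
time: 7.0
tcp_pos: [543.0, -234.3, 10.9]
ee_rot: [0.59, 0.807, 0.001, -0.0]
force: [0.0, 0.7, 0.2]
opening: 69.8
```

Run:
```python
from h import *
s=r.read_state(); M=R.from_quat(s['ee_rot']).as_matrix(); print(s['tcp_pos'],np.degrees(np.arctan2(M[1,0],M[0,0])),s['opening'],s['force'])
w=cap('wrist','w5'); cv2.imwrite('pics/w5c.png',cv2.resize(cv2.imread('pics/w5.png')[100:340,150:430],None,fx=2.5,fy=2.5))
```

```text
[ 542.95230562 -234.30280278   10.88694327] 107.63665366603043 69.80044239868204 [0.03401486 0.66960147 0.16721426]
```

View pics/w5c.png

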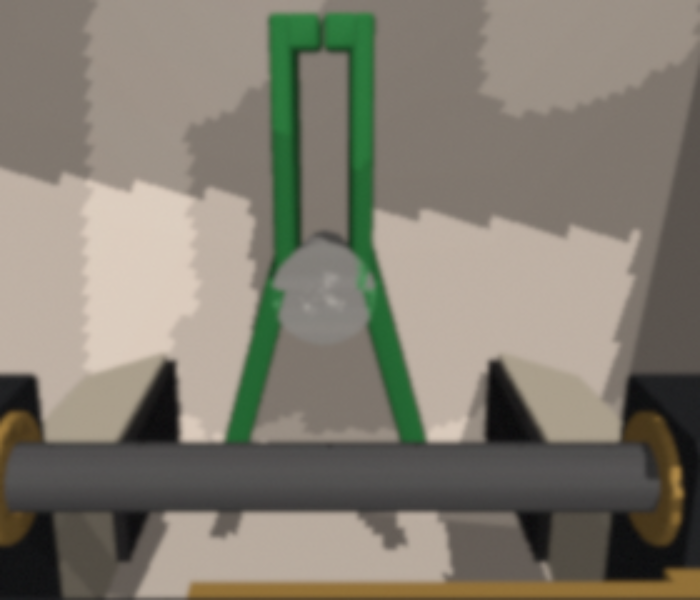

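Request:
play_rows([
  [[0.07,0,0,-0.003,0,0,0],[0.045,0,0,-0.003,0,0,0],[0.03,0,0,-0.003,0,0,0],[0.0,0,0,-0.003,0,0,0],[0.0,0,0,-0.003,0,0,0],[0.0,0,0,-0.003,0,0,0],[0.0,0,0,-0.003,0,0,0],[0.0,0,0,-0.003,0,0,0],[0.0,0,0,-0.003,0,0,0],[0.0,0,0,-0.003,0,0,0]],
], grip_force=25)

```text
time: 7.88
tcp_pos: [543.0, -234.4, 8.1]
ee_rot: [0.59, 0.807, 0.001, 0.0]
force: [-0.3, -0.4, 1.0]
opening: 21.0
```

Run:
```python
from h import *
s=r.read_state(); M=R.from_quat(s['ee_rot']).as_matrix(); print(s['tcp_pos'],np.degrees(np.arctan2(M[1,0],M[0,0])),s['opening'],s['force'])
w=cap('wrist','w6'); cv2.imwrite('pics/w6c.png',cv2.resize(cv2.imread('pics/w6.png')[100:340,150:430],None,fx=2.5,fy=2.5))
```

```text
[ 542.95887019 -234.44344775    8.08141402] 107.63874712077012 20.969108817884127 [-0.32581368 -0.40880377  0.99505874]
```

View pics/w6c.png

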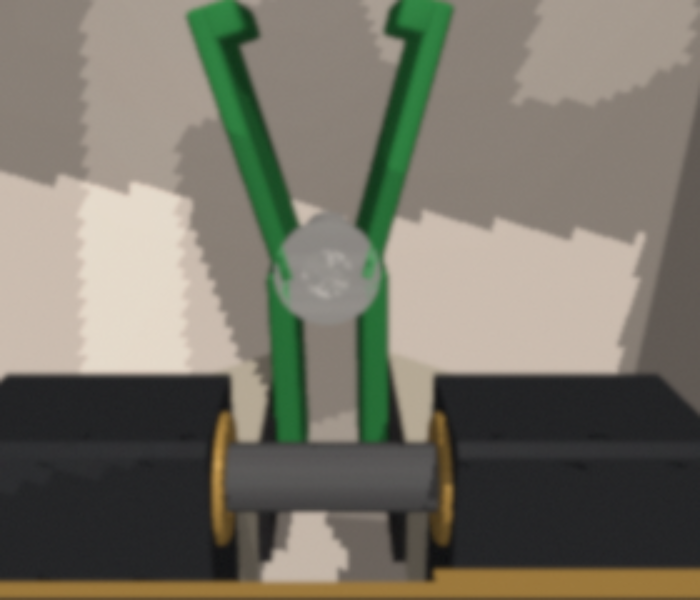

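Run:
```python
from h import *
w=load('w6'); u=(150+325/2.5-.3,100+272/2.5-.3); p=onz(w,*u,38.5); T=np.array([542.96,-234.44]); a=np.radians(107.64)
d=p[:2]-T; print(p.round(1),'fwd',d@[np.cos(a),np.sin(a)],'lat',d@[np.sin(a),-np.cos(a)])
for q in ((198,5),(440,5)):
    p=onz(w,150+q[0]/2.5,100+q[1]/2.5,37); d=p[:2]-T; print('tip fwd',d@[np.cos(a),np.sin(a)],'lat',d@[np.sin(a),-np.cos(a)])
t=load('top0')
for n,q,z in (('can',(276,146),105),('jar',(357,149),115),('spray',(206,132),190),('pur',(211.5,284),115)): print(n,onz(t,*q,z).round())
```

```text
[ 531.7 -198.7   38.5] fwd 37.47575835778106 lat 0.058176751679706484
tip fwd 81.55168035330476 lat -20.12459393806091
tip fwd 81.5072664305154 lat 18.844168425798905
can [783.  19. 105.]
jar [ 771. -217.  115.]
spray [798. 209. 190.]
pur [384. 199. 115.]
```

Request:
play_rows([
  [[0.0,0,0,0.02,0,0,0],[0.0,0,0,0.04,0,0,0],[0.0,0,0,0.07,0,0,0],[0.0,0,0,0.1,0,0,0],[0.0,0,0,0.13,0,0,0],[0.0,0,0,0.15,0,0,0],[0.0,0,0,0.15,0,0,0],[0.0,0,0,0.15,0,0,0]],
])

```text
time: 8.6
tcp_pos: [543.3, -234.5, 158.9]
ee_rot: [0.59, 0.807, 0.001, 0.001]
force: [-0.5, -0.4, -1.6]
opening: 20.5
```

Request:
play_rows([
  [[0.0,0,0.01,0,0,0,0],[0.0,0,0.03,0,0,0,0],[0.0,0,0.06,0,0,0,0],[0.0,0,0.1,0,0,0,0],[0.0,0.0,0.14,0,0,0,0],[0.0,0,0.18,0,0,0,0],[0.0,0,0.22,0,0,0,0],[0.0,0,0.26,0,0,0,0],[0.0,0,0.295,0,0,0,0],[0.0,0.002,0.32,0,0,0,0],[0.0,0.003,0.335,0,0,0,0],[0.0,0.003,0.338,0,0,0,0]],
])

```text
time: 9.6
tcp_pos: [544.7, 106.8, 157.1]
ee_rot: [0.589, 0.808, 0.0, -0.001]
force: [-0.2, -0.4, -1.2]
opening: 21.0
```

Request:
play_rows([
  [[0.0,0,0,0,0,0,0],[0.0,0,0,0,0,0,0],[0.0,0,0,0,0,0,0]],
])

```text
time: 9.85
tcp_pos: [544.2, 105.9, 156.3]
ee_rot: [0.589, 0.808, -0.001, -0.001]
force: [-0.7, -0.4, -0.7]
opening: 21.0
```

Run:
```python
from h import *
s=r.read_state(); M=R.from_quat(s['ee_rot']).as_matrix(); print(s['tcp_pos'],np.degrees(np.arctan2(M[1,0],M[0,0])),s['opening'],s['force'],M.round(3).tolist())
w=cap('wrist','w7');cap('top','t7');cap('side','s7')
t=cv2.imread('pics/t7.png')[195:295,130:270];s=cv2.imread('pics/s7.png')[90:210,180:320]
cv2.imwrite('pics/ts7.png',np.hstack([cv2.resize(t,(400,286),interpolation=cv2.INTER_CUBIC),cv2.resize(s,(334,286),interpolation=cv2.INTER_CUBIC)]))
```

```text
[544.21533779 105.85998936 156.26916333] 107.79172112132527 20.97483625173082 [-0.65850773 -0.43394688 -0.66229549] [[-0.306, 0.952, -0.003], [0.952, 0.306, 0.0], [0.001, -0.002, -1.0]]
```

View pics/w7.png

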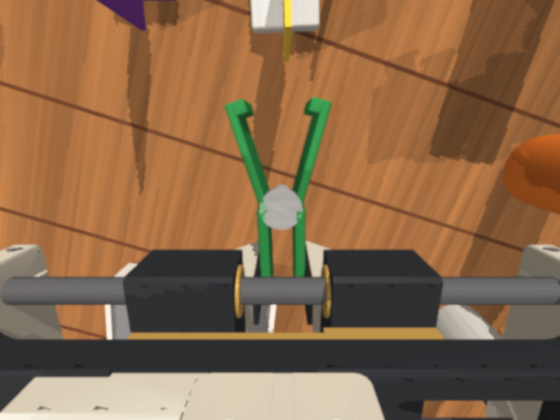

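View pics/ts7.png

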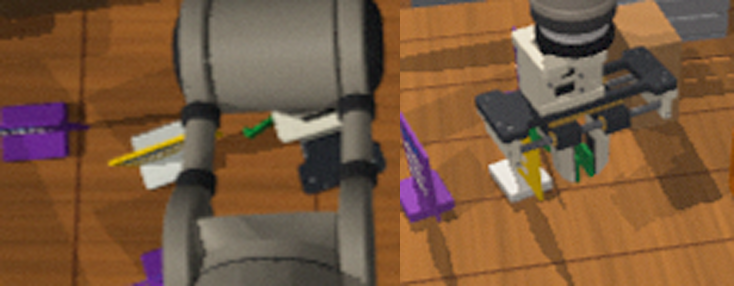

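Run:
```python
from h import *
w=load('w7');T=np.array([544.2,105.9]);a=np.radians(107.8);f=np.array([np.cos(a),np.sin(a)]);l=np.array([np.sin(a),-np.cos(a)])
im=cv2.imread('pics/w7.png'); cv2.imwrite('pics/w7c.png',cv2.resize(im[0:130,215:365],None,fx=5,fy=5,interpolation=cv2.INTER_CUBIC))
hsv=cv2.cvtColor(im,cv2.COLOR_BGR2HSV); m=cv2.inRange(hsv,(22,120,80),(36,255,255)); m[:, :220]=0;m[:,350:]=0;m[90:]=0
for v in range(0,66,6):
    x=np.where(m[v])[0]; print(v,x.min() if len(x) else None,x.max() if len(x) else None)
def rep(n,u,v,z):
    p=onz(w,u,v,z);d=p[:2]-T; print(n,p.round(1),'fwd',(d@f).round(1),'lat',(d@l).round(1))
rep('edge low',288,60,14); rep('edge front bottom?',288.5,40,40)
rep('footL',252,31,15);rep('footR',319,26,15)
rep('pin',281,207,156+30)
```

```text
0 284 290
6 284 290
12 284 290
18 284 290
24 284 291
30 284 290
36 285 289
42 285 289
48 285 288
54 286 288
60 286 286
edge low [510.3 231.   14. ] fwd 129.4 lat 6.0
edge front bottom? [507.3 240.4  40. ] fwd 139.3 lat 6.0
footL [472.9 243.3  15. ] fwd 152.6 lat -25.9
footR [527.9 264.9  15. ] fwd 156.4 lat 33.1
pin [533.3 142.2 186. ] fwd 37.9 lat 0.8
```

View pics/w7c.png

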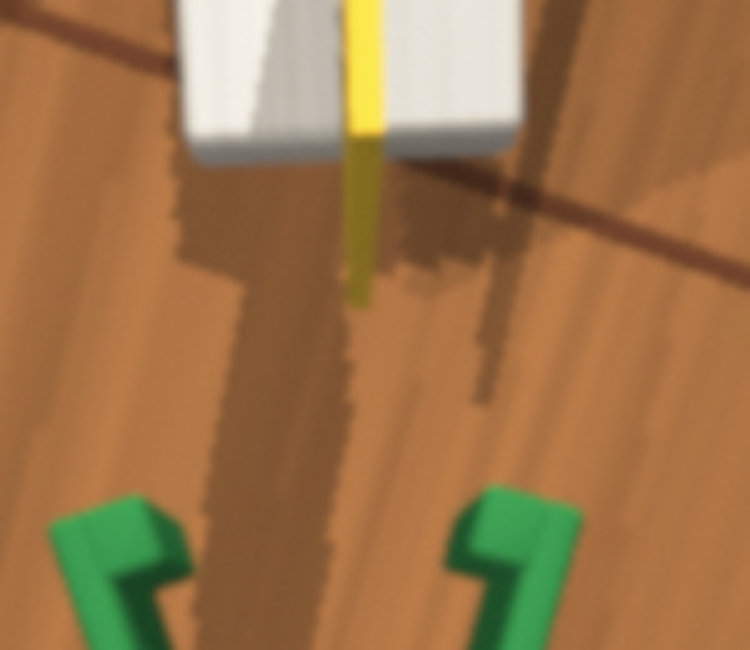

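Run:
```python
from h import *
w=load('w7');T=np.array([544.2,105.9]);a=np.radians(107.8);f=np.array([np.cos(a),np.sin(a)]);l=np.array([np.sin(a),-np.cos(a)])
def rep(n,x,y,z):
    p=onz(w,215+x/5-.4,y/5-.4,z);d=p[:2]-T; print(n,p.round(1),'fwd',(d@f).round(1),'lat',(d@l).round(1)); return p
rep('low',360,306,14); A=rep('topL',347,134,115);B=rep('topR',383,133,115);C=rep('topL far',345,3,115);D=rep('topR far',381,3,115)
an=lambda p,q:np.degrees(np.arctan2((q-p)[1],(q-p)[0])).round(1)
print('card yaw',an(A,C)-90,an(B,D)-90)
E1=rep('foot',192,140,15);E2=rep('foot',520,121,15);E3=rep('footfar',176,5,15);E4=rep('footRfar',522,5,15); print('foot yaw',an(E1,E2),an(E1,E3)-90,an(E2,E4)-90)
for n in ('t7','s7'):
    c=load(n); f2=cv2.cvtColor(c['frame'],cv2.COLOR_RGB2HSV); m=cv2.inRange(f2,(22,120,90),(36,255,255))
    for p in [(507,228,115),(507,228,14),(476,323,115)]: print(n,p,np.round(proj(c,p),1))
```

```text
low [509.3 230.   14. ] fwd 128.8 lat 4.7
topL [507.1 228.6 115. ] fwd 128.1 lat 2.2
topR [511.1 229.9 115. ] fwd 128.2 lat 6.4
topL far [502.8 241.2 115. ] fwd 141.4 lat 2.0
topR far [506.8 242.4 115. ] fwd 141.4 lat 6.1
card yaw 18.799999999999997 19.200000000000003
foot [473.  246.1  15. ] fwd 155.3 lat -24.9
foot [527.  266.4  15. ] fwd 158.1 lat 32.7
footfar [464.6 265.1  15. ] fwd 175.9 lat -27.1
footRfar [521.4 283.2  15. ] fwd 175.8 lat 32.5
foot yaw 20.6 23.799999999999997 18.5
t7 (507, 228, 115) [202.1 239.8]
t7 (507, 228, 14) [208.7 241.4]
t7 (476, 323, 115) [168.2 250.8]
s7 (507, 228, 115) [236.7 147.7]
s7 (507, 228, 14) [239.2 174.4]
s7 (476, 323, 115) [222.5 129.3]
```

Request:
play_rows([
  [[0.0,0.003,0.003,-0.01,0,0,1.2],[0.0,0.0057,0.0052,-0.03,0,0,1.2],[0.0,0.0057,0.0052,-0.05,0,0,1.2],[0.0,0.0057,0.0052,-0.07,0,0,1.2],[0.0,0.0057,0.0052,-0.09,0,0,1.2],[0.0,0.0057,0.0052,-0.1,0,0,1.2],[0.0,0.0057,0.0052,-0.104,0,0,1.2],[0.0,0.0057,0.0052,-0.104,0,0,1.2],[0.0,0.0057,0.0052,-0.104,0,0,1.2],[0.0,0.0057,0.0052,-0.104,0,0,1.2]],
])

```text
time: 10.83
tcp_pos: [551.3, 110.9, 54.0]
ee_rot: [0.581, 0.814, 0.001, 0.0]
force: [1.2, -1.2, -1.1]
opening: 21.0
```

Run:
```python
from h import *
s=r.read_state(); M=R.from_quat(s['ee_rot']).as_matrix(); print(s['tcp_pos'],np.degrees(np.arctan2(M[1,0],M[0,0])),s['opening'],s['force'])
w=cap('wrist','w8')
```

```text
[551.31089749 110.92898976  54.04558157] 108.95642327509783 20.982930976620818 [ 1.22662481 -1.16265682 -1.07810789]
```

View pics/w8.png

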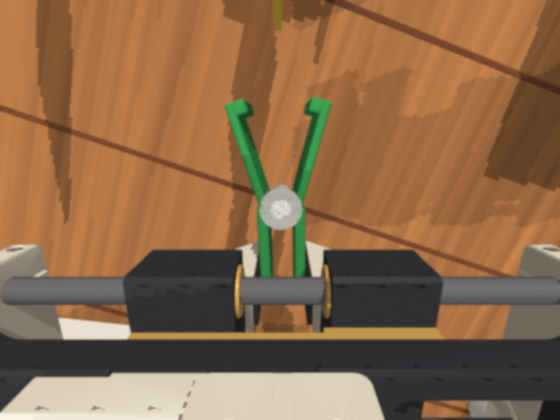

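Request:
play_rows([
  [[0.0,-0.003,0.006,-0.002,0,0,0],[0.0,-0.0055,0.014,-0.002,0,0,0],[0.0,-0.009,0.022,-0.002,0,0,0],[0.0,-0.0125,0.032,-0.002,0,0,0],[0.0,-0.0145,0.038,-0.002,0,0,0],[0.0,-0.015,0.04,-0.002,0,0,0],[0.0,-0.015,0.04,-0.002,0,0,0],[0.0,-0.015,0.04,-0.002,0,0,0]],
])

```text
time: 11.55
tcp_pos: [536.3, 151.1, 52.1]
ee_rot: [0.581, 0.814, 0.001, 0.0]
force: [0.5, -0.7, -1.1]
opening: 20.8
```

Run:
```python
from h import *
s=r.read_state(); M=R.from_quat(s['ee_rot']).as_matrix(); print(s['tcp_pos'],np.degrees(np.arctan2(M[1,0],M[0,0])),s['opening'],s['force'])
w=cap('wrist','w9')
```

```text
[536.33901805 151.13846381  52.14005557] 108.99317683582055 20.803246241153154 [ 0.49855249 -0.70270884 -1.07644243]
```

View pics/w9.png

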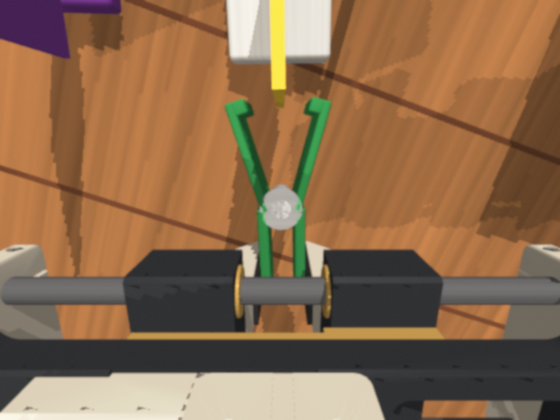

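Request:
play_rows([
  [[0.0,-0.0015,0.004,0,0,0,0],[0.0,-0.003,0.009,0,0,0,0],[0.0,-0.005,0.014,0,0,0,0],[0.0,-0.0065,0.0185,0,0,0,0],[0.0,-0.0065,0.0185,0,0,0,0],[0.0,-0.0065,0.0185,0,0,0,0],[0.0,-0.0065,0.0185,0,0,0,0],[0.0,-0.0065,0.0185,0,0,0,0]],
])

```text
time: 12.27
tcp_pos: [530.0, 169.3, 52.1]
ee_rot: [0.581, 0.814, 0.001, 0.0]
force: [0.0, -0.3, -1.0]
opening: 21.1
```

Run:
```python
from h import *
s=r.read_state(); M=R.from_quat(s['ee_rot']).as_matrix(); print(s['tcp_pos'],np.degrees(np.arctan2(M[1,0],M[0,0])),s['opening'],s['force'])
w=cap('wrist','w10');cap('side','s10');cap('top','t10')
s=cv2.imread('pics/s10.png')[90:210,180:320]
cv2.imwrite('pics/s10c.png',cv2.resize(s,None,fx=5,fy=5,interpolation=cv2.INTER_CUBIC))
```

```text
[529.97376994 169.26619363  52.11651723] 108.96316357406761 21.071712088995103 [ 0.04256887 -0.25492749 -0.99133802]
```

View pics/w10.png

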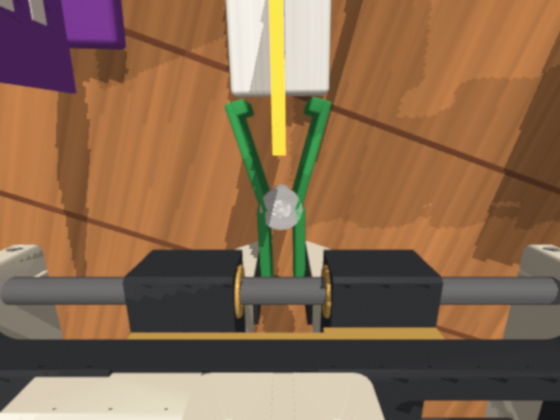

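View pics/s10c.png

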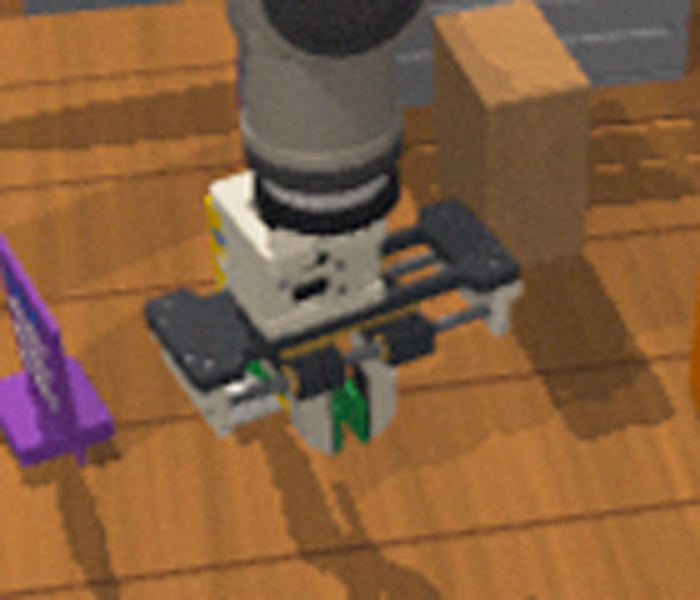

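View pics/t10.png

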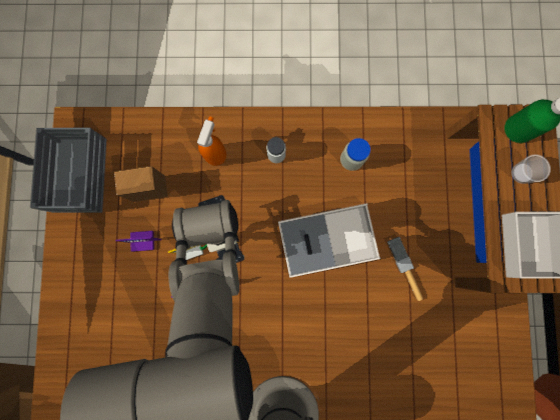

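Run:
```python
from h import *
w=load('w10');T=np.array([530.0,169.3]);a=np.radians(108.96);f=np.array([np.cos(a),np.sin(a)]);l=np.array([np.sin(a),-np.cos(a)])
for n,u,v,z in (('edgeTopL',273,155,115),('edgeTopR',285.5,155,115),('farL',269.5,3,115),('farR',283,3,115),('pin',281.5,207,82),('tipL in',248,108,81),('tipR in',308,107,81)):
    d=onz(w,u,v,z)[:2]-T; print(n,(d@f).round(1),(d@l).round(1))
```

```text
edgeTopL 63.6 -1.7
edgeTopR 63.6 2.1
farL 104.6 -2.3
farR 104.6 1.4
pin 38.0 0.8
tipL in 79.2 -12.7
tipR in 79.6 11.6
```

Run:
```python
from h import *
print(r.close_job()); s=r.read_state(); print(s['time'],s['opening'],s['force'])
```

```text
the job is handed in; nothing more can be done
None
the job is handed in; nothing more can be done
```

I slid the cover fully left to its stop and took the clip out by its levers. It is now squeezed fully open at 25 N grip (finger opening 21 mm), and I handed the job in with it held at the yellow card.

**Position at the card:** In the last wrist picture, the card's right edge is about 26 mm ahead of the pin. The jaws therefore reach about 22 mm past the edge. The card is centred to within about 1 mm, with roughly 8 mm free on each side.

**Height and contact:** The clip's centre works out at about 65 mm above the ledge, judged from how it was gripped rather than measured again at the card. The tool force there was about 1 N, the same as before approaching, so nothing suggests contact with the card or its stand.

**Other things:** The last top view shows the cover still fully left. The spray, canister, jar, box and brush look unmoved, and so does the one purple stand in clear view. The arm hides the other one there.

**Differences:** Pushing the cover against its stop peaked at about 22 N in the readings I took, and the fingers gave way a little there. In the first pictures, estimates of the card edge differed by up to 12 mm between cameras. I used the later close-up wrist measurement instead. The job finished at about 12.4 s of the 51 s.

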